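Show the grinder's upper burr to the technician on the phone

ROBOT

A 6-joint arm with a two-finger parallel gripper is mounted at the origin on a cart in front of the work surface, level with it; the furniture and walls round the work are solid. World frame = base frame: x ahead of the robot, y to its left, z up, the work surface at z = 0. Lengths are in m, angles in rad, forces in N, time in s.
With the tool pointing down it reaches from about 0.425 to 0.95 m from the base axis. Payload 3.5 kg.
Tool frame: the origin (TCP) lies between the finger pads; the fingertips stand 22 mm ahead of it and the grasp point (between the pads) lies 3 mm ahead of it (ctrl.nose_length is the z of the fingertips in the tool frame, in m); z points along the fingers, y is the line along which they close (so a half turn about z gives the same grasp; the last joint's range is limited). The gripper opens to 85 mm and grips with 20 to 120 N. Pads are 22 mm wide; open, the fingers measure 114 mm over their backs; the gripper's body (76 mm by 85 mm) begins 54 mm behind the grasp point. The pads swing forward as they close: fully open they stand 13 mm farther back than shut.
Start: joints at [-1.412, 0.286, 1.577, -0, 1.279, -0.15], TCP at [0.205, -0.643, 0.253] pointing down, gripper open.
Joint ranges: [-2.77, 2.77], [-0.9, 2.22], [0.21, 2.48], [-1.53, 4.67], [0.24, 2.81], [-2.84, 2.84]. Speed limits (rad/s): [2.79, 2.79, 3.14, 3.14, 3.14, 3.14].

INTERFACE

Orientations are given as a unit quaternion [x, y, z, w].
In Python, from plant import ctrl gives the robot as it stands. The module is installed in compiled form; this text tells all that it offers.
- The arm moves only by the tool send_rows, never from a script. Its argument "rows" is text: rows parted by semicolons, each of 7 numbers parted by spaces: the turn, a rotation vector about the tool's x, y, z in fractions of the full range, 1 being 360 degrees, then the shift along the tool's x, y, z in fractions of the full range, 1 being 750 mm, then the opening, from -1 (shut) to 1 (fully open). A call has 1 to 8 rows; each row is the pose to reach, as a shift and turn from the pose commanded when the call began, along the tool's axes at that moment; what a row does not reach only later rows make up. A row lasts 1/8 s, in which the tool goes at most 62.5 mm and 10.7 degrees, less where a joint would pass 70% of its speed; a pose out of reach is approached as far as the arm can. Shift and turn numbers lie between -1 and 1, and a call with a number outside is refused. A call with a gripper value outside its range is refused whole. The fingers move at their own pace and stop on an object; "grip_force" is the grip in N (left out, the last holds). Time passes only in rows, so rows that repeat a pose let the fingers close. It gives the time, the measured TCP pose, the force, the opening and the grip force at its end, in the units of the state.
- ctrl.get_state(): the state, without advancing time (a new reading comes with each control period).
- ctrl.read_camera(name): name is "scene" or "side" or "wrist"; returns a dict with "color" (400x640x3 uint8, red, green, blue), "fx", "fy", "cx", "cy" (pixels), "extrinsics" (4x4, takes a point from world to camera coordinates). Camera axes: x right, y down, z forward; pixel columns grow to the right and rows downward; lengths in m; the calibration is good to about 2 mm. A picture is of the moment at which its call begins. There is no depth.
- ctrl.sign_off(): hands the job in; it is judged then, once.
Trained networks look in a picture, given as the dict that the camera call returned (one of the last four; its "shot" number tells which), for a name from the list of things; names that differ only in an ending like _2 or _b are one class to them, and where a whole thing is asked for, a point or a joint stands for the part that bears it (a point fixed in the world has none). Each returns a list of dicts, best first, with "p" (0 to 1); they miss things now and then, are a little off and sometimes report something else, mostly with a low value. They report only what shows in the picture. A call takes as long as a camera call.
- ctrl.look_for(picture, target): "position" ([x, y, z] in m, in the coordinates of the camera as it stood for that picture, good to about 4 mm: the middle of the surface that is visible of it).
The state is a dict: "time": time; "qpos": joint angles; "dq": joint speeds; "joint_efforts": joint torques, N m; "eef_pos": TCP position; "tcp_rot": TCP orientation; "contact_force": force on the tool from outside, world axes, zero at the start; "wrist_torque": the same for the moment, N m; "opening": opening from 0.0 (shut) to 1.0 (fully open); "finger_force": force on a finger pad.
Only numpy, scipy, OpenCV 4.12 (cv2) and the standard library are available. Lean on these libraries where they do the work, as an engineer would, in place of code of your own. Each camera call takes 0.05 s, during which the arm holds its last target. There are 200 camera calls.

TASK

The coffee grinder's hopper is already off; take out the upper burr by its handle: turn it anticlockwise (seen from above) about an eighth of a turn until its lugs are free of the bayonet, then lift it straight out, without forcing it. Hold it up to the phone for the technician on the video call: teeth facing the front camera square-on, centred on it and about 20 cm away. Finish still holding it there, steady, with nothing else supporting it, and leave the phone, the hopper and the brush where they stand.

Things in the scene. Friction and masses are not known exactly. Their poses are not given: they have to be found in the camera images.
- grinder: Red electric burr grinder, fixed, foot 150 x 116 mm, 151 mm high. Origin: centre of its underside, z up; its front (pale see-through grounds bin) faces its -x. Its round head (radius 62 mm) stands over the origin; on top, flush at 151 mm, a black knurled collar (radius 58 mm) and three steel bayonet tabs ring the burr chamber. White dot on the collar: locked; red dot: free.
- burr_seat (a point): Centre of the burr chamber's floor, on the grinder's vertical axis, 125 mm above its underside; grinder's axes. The chamber is 26 mm deep. The burr's lugs lie under the tabs (2 mm play) and rise only through the gaps between them: its yaw must be 0.79 rad (45 degrees) more than the grinder's, give or take 0.12. Stops block the turn at about +0.93 and -0.21.
- upper_burr: Upper burr, loose, 0.13 to 0.25 kg: black round carrier, radius 33 mm, flat top 28 mm above the origin, on a steel burr ring; 3 lugs to radius 40 mm, 14 to 19 mm up. Origin: centre of its toothed underside, z up. Starts locked on burr_seat, yaw -0.07 to +0.17 rad from the grinder's. Turns easily, 2 mm radial play. Lifted 12 mm its lugs clear the tabs, 26 mm it clears the chamber.
- burr_grip (a point): Point to grip on the burr's grey bar handle, 50 mm above the burr's origin, with its axes. The bar lies along x: 46 mm long (x), 12 mm thick (y), 28 to 56 mm above the origin, with a slightly wider foot up to 30 mm. A red dot by its -x end points at the collar's dots. Pinch it across y from above; turn anticlockwise (yaw grows) to unlock.
- burr_face (a point): Centre of the burr's toothed underside (the origin of upper_burr, same axes). The teeth face along its -z.
- phone_stand: Aluminium desk stand, foot 104 x 78 mm, loose and easily pushed; a black phone (148 x 71 x 8 mm) leans back on it in portrait, screen to its front (-x); 120 mm high in all. Origin: centre of the foot's underside, z up. Yaw 0 to 0.5 rad.
- lens (a point): Front camera of the phone, at the top of the screen, about 118 mm above the worktop. Its z axis is the line of sight, out of the screen: towards the stand's front and up, 50 degrees above level; its x axis points up along the phone, to its top edge.
- hopper: The grinder's clear bean hopper, 94 mm high, radius 58 mm, loose, stood on its black lid. Origin at the centre of its underside.
- brush: Small grinder brush, 137 mm long, 21 mm wide, 14 mm high, lying loose on the worktop. Origin under its middle; its own y axis runs along it.

How it is judged:
On the way:
1. the upper burr is lifted straight up out of the grinder (25 mm or more above its seat, within 25 mm of the seat's axis, upright within 0.25 rad) (z of burr_face in the frame of burr_seat above 0.025 m and horizontal distance between burr_face and burr_seat below 0.025 m and angle between upper_burr's own z axis and vertical below 0.25 rad), for 0.1 s.
At the end, for the whole second after the job is handed in: Only the gripper holds the burr, in the air and at rest; its toothed face is centred 0.165 to 0.235 m out along the lens's line of sight, within 30 mm of it each way across, teeth to the lens, square within 0.22 rad; phone within 15 mm, hopper and brush within 25 mm of their starts (z of burr_face in the frame of lens between 0.165 and 0.235 m and x of burr_face in the frame of lens between -0.03 and 0.03 m and y of burr_face in the frame of lens between -0.03 and 0.03 m and angle between the z axis of upper_burr and the z axis of lens, either way round below 0.22 rad and z of lens in the frame of upper_burr below -0.1 m and contact force between upper_burr and the fingers above 2 N and contact force between upper_burr and grinder below 0.1 N and contact force between upper_burr and phone_stand below 0.1 N and contact force between upper_burr and hopper below 0.1 N and height (world z) of burr_face above 0.2 m and linear speed of upper_burr below 0.02 m/s and angular speed of upper_burr below 0.15 rad/s and distance of phone_stand from where it was at the start of the episode below 0.015 m and distance of each of hopper, brush from where it was at the start of the episode below 0.025 m); the arm keeps its last pose, push and grip.
It fails at once if the burr is forced against the grinder (over 60 N) (contact force between upper_burr and grinder above 60 N).
It fails at once if the phone is pushed (15 mm or more) (distance of phone_stand from where it was at the start of the episode above 0.015 m).
It fails at once if the hopper is displaced (25 mm or more) (distance of hopper from where it was at the start of the episode above 0.025 m).
It fails at once if the brush is displaced (25 mm or more) (distance of brush from where it was at the start of the episode above 0.025 m).
It also fails if it takes over 38 s, if anything falls off the work surface, if the arm or the gripper's body presses on something with over 40 N, if the wrist force passes 120 N, or if a joint passes its speed limit or range.

## Working session

There is one attempt and no reset: what is moved stays moved. The work goes in short steps, Python scripts to look and compute and a tool call to move; the robot and the scene stay as the last step left them, time stands still between calls to the robot, and variables do not carry over. Pictures are saved under pics/ and viewed, at most 10 in all, crops included, and the job is handed in when it is done.

Besides the shell and the picture viewer there is one more tool, called after "Emit:" by a JSON object that holds its "op" and its "data". send_rows: Moves the arm, as the interface text tells. Its arguments: {"type":"object","properties":{"rows":{"type":"string"},"grip_force":{"type":"number"}},"required":["rows"]}

```bash
mkdir -p pics; cat > h.py <<'E'
import numpy as np, cv2
from plant import ctrl
from scipy.spatial.transform import Rotation as R
def w(pic,p):
    E=np.array(pic["extrinsics"]); return (np.linalg.inv(E)@np.r_[p,1])[:3]
def proj(pic,P):
    E=np.array(pic["extrinsics"]); c=E@np.r_[P,1]; return np.array([pic["fx"]*c[0]/c[2]+pic["cx"],pic["fy"]*c[1]/c[2]+pic["cy"]])
def onplane(pic,u,v,z):
    E=np.linalg.inv(np.array(pic["extrinsics"])); d=E[:3,:3]@np.array([(u-pic["cx"])/pic["fx"],(v-pic["cy"])/pic["fy"],1]); o=E[:3,3]
    return o+d*(z-o[2])/d[2]
E
python3 - <<'E'
from h import *
np.set_printoptions(precision=4,suppress=True)
for n in ["scene","side","wrist"]:
    p=ctrl.read_camera(n); cv2.imwrite(f"pics/{n}0.png",p["color"][:,:,::-1])
    print(n,p["fx"],p["cx"],p["cy"],np.linalg.inv(p["extrinsics"])[:3].round(3).tolist())
    for t in ["grinder","upper_burr","burr_grip","phone_stand","lens","hopper","brush"]:
        for r in ctrl.look_for(p,t)[:2]: print(t,round(r["p"],2),w(p,r["position"]),proj(p,w(p,r["position"])).round())
print(ctrl.get_state())
E
```

```text
scene 436.57257946879736 318.8997986752942 201.45954614013098 [[-0.454, -0.501, 0.737, -0.33], [-0.891, 0.261, -0.371, 0.486], [-0.007, -0.825, -0.565, 0.851]]
grinder 0.7 [ 0.4971 -0.0861  0.1032] [368. 220.]
grinder 0.58 [0.5981 0.3083 0.0617] [225. 252.]
upper_burr 0.86 [ 0.5083 -0.1229  0.1506] [377. 201.]
burr_grip 0.72 [ 0.5065 -0.1232  0.1559] [378. 200.]
phone_stand 0.64 [0.5964 0.3109 0.0657] [224. 252.]
lens 0.93 [0.6008 0.3062 0.0777] [224. 247.]
lens 0.6 [ 0.5017 -0.0881  0.1022] [367. 219.]
hopper 0.58 [0.4886 0.13   0.0596] [301. 257.]
side 476.34541747318957 314.83093571418533 193.2525847208153 [[0.944, -0.181, 0.277, 0.152], [-0.331, -0.473, 0.816, -1.196], [-0.017, -0.862, -0.507, 0.907]]
grinder 0.78 [ 0.5017 -0.1767  0.0783] [317. 253.]
upper_burr 0.86 [ 0.5126 -0.1465  0.1575] [317. 223.]
upper_burr 0.47 [ 0.4978 -0.1769  0.0741] [316. 254.]
burr_grip 0.87 [ 0.5167 -0.1416  0.1575] [318. 222.]
phone_stand 0.82 [0.6133 0.2975 0.0591] [303. 177.]
lens 0.52 [ 0.5197 -0.3423  0.0086] [345. 309.]
hopper 0.57 [0.5014 0.0848 0.062 ] [291. 211.]
brush 0.77 [ 0.5217 -0.3393  0.0092] [345. 307.]
wrist 289.55969513098046 321.21783389993794 200.688665541841 [[0.305, -0.906, -0.294, 0.281], [-0.952, -0.29, -0.094, -0.62], [0.0, 0.309, -0.951, 0.374]]
{'time': 1.2, 'qpos': array([-1.412 ,  0.2863,  1.5767, -0.    ,  1.2786, -0.15  ]), 'dq': array([ 0.0005, -0.0004, -0.0009, -0.0005,  0.0009,  0.0002]), 'joint_efforts': array([  0.0004, -40.5964, -29.2933,  -0.0001,   0.0007,   0.    ]), 'eef_pos': array([ 0.2052, -0.6431,  0.2533]), 'tcp_rot': array([ 0.9881,  0.1538, -0.    ,  0.    ]), 'contact_force': array([0.5301, 0.0179, 0.1505]), 'wrist_torque': array([-0.0354, -0.0403, -0.046 ]), 'finger_force': 0.0, 'opening': 0.99573725639812}
```

```bash
python3 - <<'E'
import cv2
a=cv2.imread("pics/scene0.png");b=cv2.imread("pics/side0.png")
cv2.imwrite("pics/sceneA.png",cv2.resize(a[130:330,170:440],None,fx=2.9,fy=2.9,interpolation=cv2.INTER_CUBIC))
cv2.imwrite("pics/sideA.png",cv2.resize(b[120:340,220:420],None,fx=2.7,fy=2.7,interpolation=cv2.INTER_CUBIC))
E
```

```text
(no output)
```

View pics/sceneA.png

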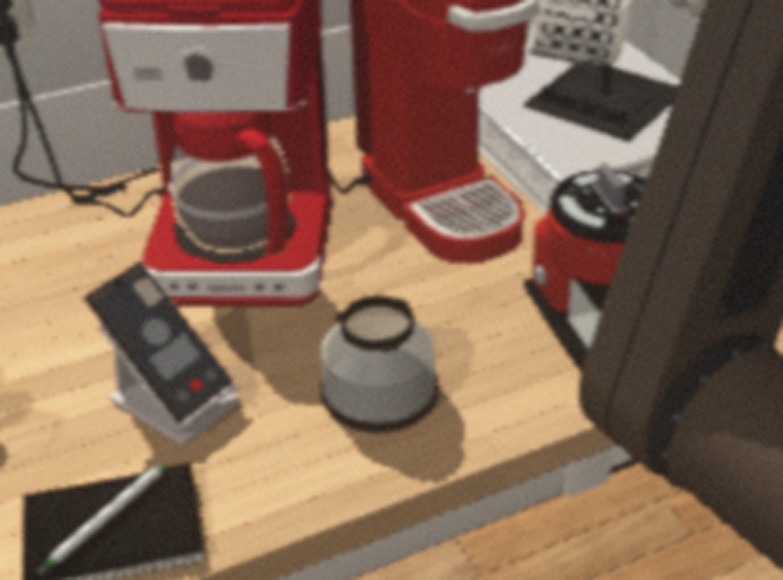

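View pics/sideA.png

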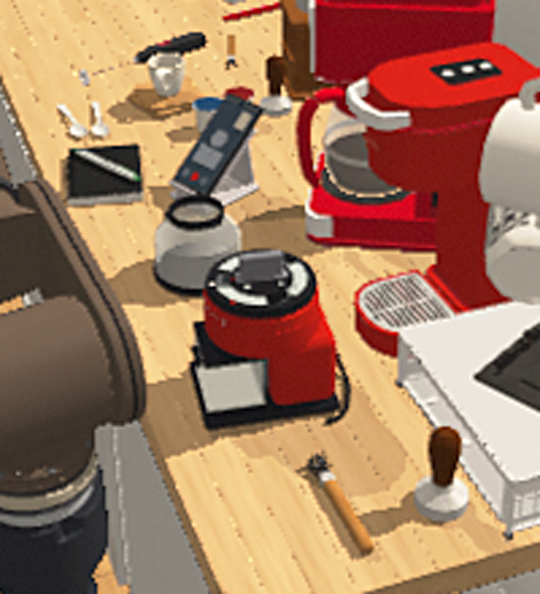

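```bash
python3 - <<'E'
from h import *
np.set_printoptions(precision=4,suppress=True)
p=ctrl.read_camera("side"); q=ctrl.read_camera("scene")
c=lambda x,y:(x/2.7+220,y/2.7+120)
print("collar c",onplane(p,*c(260,283),.151))
a,b,d=[onplane(p,*c(*x),.0) for x in[(207,426),(340,411),(193,365)]]
print(a,b,d,"yaw",np.arctan2(*(b-a)[1::-1]))
print("handle ends",onplane(p,*c(240,262),.181),onplane(p,*c(286,258),.181))
s=lambda x,y:(x/2.9+170,y/2.9+130)
# phone corners: top left/right, bottom
print("lens scene",onplane(q,*s(115,282),.118))
for x in[(87,298),(143,263)]: print(onplane(q,*s(*x),.12))
for x in[(185,435),(242,388)]: print(onplane(q,*s(*x),.03))
print("side top",[onplane(p,*c(*x),.12) for x in[(216,95),(263,105)]],[onplane(p,*c(*x),.03) for x in[(173,185),(212,203)]])
st=ctrl.get_state();T=R.from_quat(st["tcp_rot"]);print(T.as_matrix(),st["eef_pos"])
print("hopper",onplane(p,*c(196,255),.05))
E
```

```text
collar c [ 0.5116 -0.1447  0.151 ]
[ 0.4398 -0.1706  0.    ] [ 0.5825 -0.1975  0.    ] [ 0.4565 -0.0642  0.    ] yaw -0.18617910141651864
handle ends [ 0.4908 -0.143   0.181 ] [ 0.5377 -0.1527  0.181 ]
lens scene [0.6523 0.3268 0.118 ]
[0.6378 0.3569 0.12  ]
[0.6666 0.2952 0.12  ]
[0.517  0.3124 0.03  ]
[0.5525 0.2447 0.03  ]
side top [array([0.6242, 0.3603, 0.12  ]), array([0.675 , 0.3068, 0.12  ])] [array([0.5369, 0.2907, 0.03  ]), array([0.5723, 0.2254, 0.03  ])]
[[ 0.9527  0.3038  0.    ]
 [ 0.3038 -0.9527  0.    ]
 [ 0.     -0.     -1.    ]] [ 0.2052 -0.643   0.2533]
hopper [0.5065 0.0809 0.05  ]
```

The rows are not in the units I measure in: shifts go in shares of 750 mm and turns go in shares of 360 degrees. I convert before sending: 443 mm / 750 = 0.5907, -386 mm / 750 = -0.5147, 27 degrees / 360 = 0.075.

Emit:
{"op": "send_rows", "data": {"rows": "0 0 0.0139 0.0733 -0.064 -0.0147 1;0 0 0.0278 0.1467 -0.128 -0.0293 1;0 0 0.0417 0.22 -0.192 -0.044 1;0 0 0.0556 0.2933 -0.256 -0.0587 1;0 0 0.0694 0.3667 -0.32 -0.0733 1;0 0 0.075 0.44 -0.384 -0.088 1;0 0 0.075 0.5133 -0.448 -0.104 1;0 0 0.075 0.5907 -0.5147 -0.116 1"}}

```text
time: 2.3
eef_pos: [0.4622, -0.2184, 0.3283]
tcp_rot: [0.997, -0.081, 0.001, 0.0]
contact_force: [0.4, -0.5, -0.1]
opening: 0.998
finger_force: 0.0
```

Emit:
{"op": "send_rows", "data": {"rows": "0 0 0 0 0 0 1;0 0 0 0 0 0 1"}}

```text
time: 2.55
eef_pos: [0.4613, -0.2202, 0.3274]
tcp_rot: [0.997, -0.081, -0.0, 0.0]
contact_force: [-0.3, 0.0, 0.4]
opening: 0.999
finger_force: 0.0
```

```bash
python3 - <<'E'
from h import *
np.set_printoptions(precision=4,suppress=True)
for n in ["scene","wrist"]:
    p=ctrl.read_camera(n); cv2.imwrite(f"pics/{n}1.png",p["color"][:,:,::-1])
    import pickle; pickle.dump(p,open(f"{n}1.pkl","wb"))
    for t in ["grinder","upper_burr","burr_grip","phone_stand","lens"]:
        for r in ctrl.look_for(p,t)[:1]: print(n,t,round(r["p"],2),w(p,r["position"]),proj(p,w(p,r["position"])).round())
st=ctrl.get_state();print(st["time"],st["eef_pos"],st["tcp_rot"],st["qpos"])
a=cv2.imread("pics/scene1.png")
cv2.imwrite("pics/scene1A.png",cv2.resize(a[200:300,180:320],None,fx=5,fy=5,interpolation=cv2.INTER_CUBIC))
E
```

```text
scene phone_stand 0.92 [0.5965 0.3082 0.0644] [225. 252.]
scene lens 0.93 [0.6034 0.3038 0.0736] [225. 247.]
wrist grinder 0.68 [ 0.5343 -0.1579  0.1543] [245. 125.]
wrist upper_burr 0.66 [ 0.5142 -0.14    0.1489] [234. 148.]
wrist burr_grip 0.85 [ 0.5117 -0.1386  0.152 ] [232. 151.]
wrist phone_stand 0.53 [0.5671 0.2458 0.0064] [  3. 142.]
3.15 [ 0.4614 -0.2204  0.3275] [ 0.9967 -0.0813 -0.      0.    ] [-0.6443 -0.1311  1.8854 -0.      1.3873  1.0894]
```

View pics/wrist1.png

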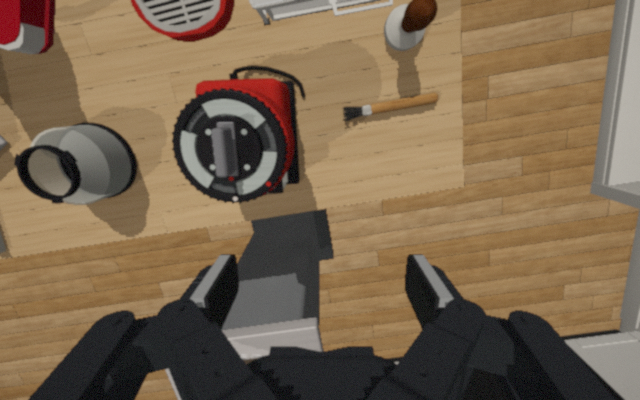

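View pics/scene1A.png

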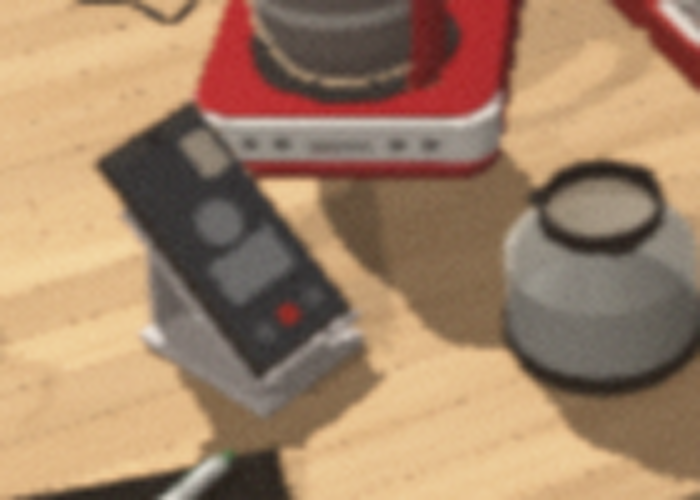

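```bash
cat > fit.py <<'E'
from h import *
import pickle
from scipy.optimize import least_squares
np.set_printoptions(precision=4,suppress=True)
p=pickle.load(open("scene1.pkl","rb")); q=ctrl.read_camera("side"); k=pickle.load(open("wrist1.pkl","rb"))
S=np.array([(98,162),(195,103),(262,378),(355,315)])/5+[180,200]
c=lambda x,y:(x/2.7+220,y/2.7+120)
D=[c(216,95),c(263,105),c(173,185),c(212,203)]
def corners(v):
    x,y,s=v[:3]; e=np.radians(40)
    up=np.array([np.cos(s)*np.cos(e),np.sin(s)*np.cos(e),np.sin(e)]); ly=np.array([-np.sin(s),np.cos(s),0])
    t=np.array([x,y,.12]); h=.0355
    return [t+h*ly,t-h*ly,t-.148*up+h*ly,t-.148*up-h*ly],t-.004*up
for useside in(0,1):
    f=lambda v:np.concatenate([proj(p,C)-s for C,s in zip(corners(v)[0],S)]+([.5*(proj(q,C)-np.array(s)) for C,s in zip(corners(v)[0],D)] if useside else []))
    r=least_squares(f,[.65,.32,.4]); print(r.x,"lens",corners(r.x)[1]); print(r.fun)
    s=r.x[2];lz=np.array([-np.cos(s)*np.cos(np.radians(50)),-np.sin(s)*np.cos(np.radians(50)),np.sin(np.radians(50))])
    print("lz",lz,"tcp goal",corners(r.x)[1]+.247*lz)
print("collar",onplane(k,234,144,.151))
for n,uv,z in[("bdot",(231,178),.153),("white",(236,199),.151),("red",(269,185),.151)]: print(n,onplane(k,*uv,z))
im=k["color"][100:215,165:310,::-1]; cv2.imwrite("pics/w1A.png",cv2.resize(im,None,fx=5,fy=5,interpolation=cv2.INTER_CUBIC))
E
python3 fit.py
```

```text
[0.6545 0.3265 0.4353] lens [0.6518 0.3252 0.1174]
[-0.4328  0.1911  0.3326 -0.5655 -0.1325  0.9294  0.2533 -0.7313]
lz [-0.5828 -0.271   0.766 ] tcp goal [0.5078 0.2583 0.3066]
[0.6542 0.3273 0.4544] lens [0.6515 0.326  0.1174]
[-0.5523  0.4416 -0.0965 -0.5089  0.3693  0.7587  0.38   -1.0887  1.8554
 -0.2447 -0.1523  0.7499 -0.674  -0.5683 -1.3828 -0.6131]
lz [-0.5776 -0.2821  0.766 ] tcp goal [0.5088 0.2563 0.3066]
collar [ 0.5182 -0.1421  0.151 ]
bdot [ 0.4847 -0.1307  0.153 ]
white [ 0.461  -0.1293  0.151 ]
red [ 0.4704 -0.1677  0.151 ]
```

View pics/w1A.png

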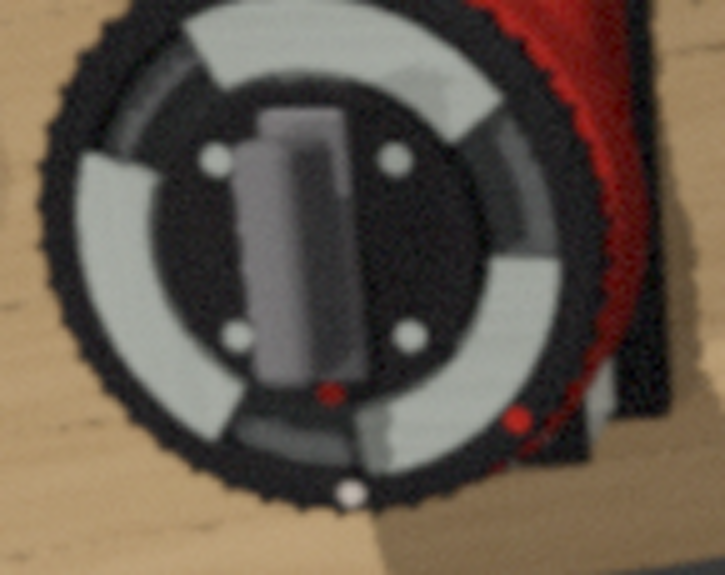

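```bash
python3 - <<'E'
from h import *
import pickle
k=pickle.load(open("wrist1.pkl","rb"))
g=lambda x,y,z:onplane(k,(x+.5)/5+165-.5,(y+.5)/5+100-.5,z)[:2]
s=[g(x,y,.153) for x,y in[(217,160),(397,160),(238,336),(410,336)]]
print(np.round(s,4),"c",np.mean(s,0).round(4))
ang=lambda d:np.arctan2(d[1],d[0]); 
print("yaws",ang(s[0]-s[2]),ang(s[1]-s[3]),ang(s[0]-s[1])-np.pi/2,ang(s[2]-s[3])-np.pi/2)
c=np.mean(s,0)
for z in(.154,): print("bdot yaw",ang(c-g(330,393,z)))
print("white",ang(c-g(351,493,.151)),"red",ang(c-g(517,420,.151)), np.linalg.norm(c-g(351,493,.151)),np.linalg.norm(c-g(517,420,.151)))
# handle top corners z=.181
h=[g(x,y,.181) for x,y in[(233,145),(258,385),(290,143),(307,380)]]
print(np.round(h,4),np.mean(h,0),ang(h[0]-h[1]),ang(h[2]-h[3]))
# collar outer ellipse extremes fit via dark? 
st=ctrl.get_state();T=R.from_quat(st["tcp_rot"]).as_matrix();print(st["eef_pos"],T,np.arctan2(T[1,0],T[0,0]))
E
```

```text
[[ 0.5344 -0.1203]
 [ 0.5285 -0.1556]
 [ 0.4994 -0.1146]
 [ 0.4936 -0.1496]] c [ 0.514 -0.135]
yaws -0.16224312439698083 -0.1703844549367644 -0.16366317734651203 -0.1637113820021341
bdot yaw -0.15200221474088899
white -0.12994047255341007 red 0.6519629234123631 0.052337016721244925 0.052694781334271336
[[ 0.5369 -0.1348]
 [ 0.4935 -0.1272]
 [ 0.5356 -0.145 ]
 [ 0.4929 -0.1365]] [ 0.51473364 -0.13587569] -0.17401748117486496 -0.19514623767844733
[ 0.46138377 -0.2202803   0.32745392] [[ 9.86798613e-01 -1.61952139e-01 -5.14949659e-05]
 [-1.61952136e-01 -9.86798612e-01  6.82626865e-05]
 [-6.18704490e-05 -5.90218046e-05 -9.99999996e-01]] -0.16266858501428094
```

Emit:
{"op": "send_rows", "data": {"rows": "0 0 0 0.0253 -0.0613 0 1;0 0 0 0.0507 -0.124 0 1;0 0 0 0.0507 -0.124 0.06 0.5;0 0 0 0.0507 -0.124 0.1067 0.2;0 0 0 0.0507 -0.124 0.1467 0;0 0 0 0.0507 -0.124 0.1467 0;0 0 0 0.0507 -0.124 0.1467 0"}}

```text
time: 4.08
eef_pos: [0.5147, -0.1349, 0.2189]
tcp_rot: [0.997, -0.081, 0.001, 0.0]
contact_force: [0.5, 0.8, 0.6]
opening: 0.497
finger_force: 0.0
```

```bash
python3 - <<'E'
from h import *
import pickle
p=ctrl.read_camera("wrist"); pickle.dump(p,open("w2.pkl","wb")); cv2.imwrite("pics/w2.png",p["color"][:,:,::-1])
st=ctrl.get_state();T=R.from_quat(st["tcp_rot"]).as_matrix();print(st["time"],st["eef_pos"],np.arctan2(T[1,0],T[0,0]))
for t in ["upper_burr","burr_grip"]:
    for r in ctrl.look_for(p,t)[:1]: print(t,round(r["p"],2),w(p,r["position"]))
E
```

```text
4.125 [ 0.51496185 -0.13501284  0.21952302] -0.16243120442392875
burr_grip 0.76 [ 0.51582292 -0.13929456  0.15222057]
```

View pics/w2.png

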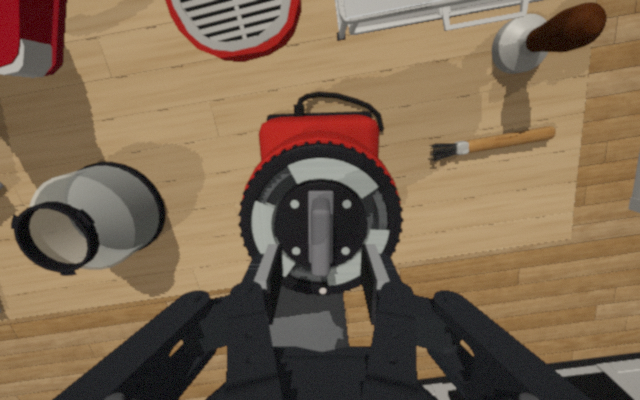

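Converted, 39 mm / 750 = 0.052, 20 mm / 750 = 0.0267.

Emit:
{"op": "send_rows", "data": {"rows": "0 0 0 0 0 0.0267 0;0 0 0 0 0 0.052 0;0 0 0 0 0 0.052 0;0 0 0 0 0 0.052 -1;0 0 0 0 0 0.052 -1;0 0 0 0 0 0.052 -1;0 0 0 0 0 0.052 -1;0 0 0 0 0 0.052 -1", "grip_force": 60}}

```text
time: 5.22
eef_pos: [0.5146, -0.1348, 0.1795]
tcp_rot: [0.997, -0.081, 0.001, 0.0]
contact_force: [-0.2, 1.3, 3.7]
opening: 0.124
finger_force: 60.5
```

Converted, -0.5 mm / 750 = -0.0007, -47 degrees / 360 = -0.1306.

Emit:
{"op": "send_rows", "data": {"rows": "0 0 -0.0194 0 0 -0.0007 -1;0 0 -0.0389 0 0 -0.0007 -1;0 0 -0.0583 0 0 -0.0007 -1;0 0 -0.0778 0 0 -0.0007 -1;0 0 -0.0972 0 0 -0.0007 -1;0 0 -0.1167 0 0 -0.0007 -1;0 0 -0.1306 0 0 -0.0007 -1;0 0 -0.1306 0 0 -0.0007 -1"}}

```text
time: 6.22
eef_pos: [0.5143, -0.1349, 0.1795]
tcp_rot: [0.947, 0.323, 0.0, 0.001]
contact_force: [0.2, 0.1, 2.6]
opening: 0.129
finger_force: 60.4
```

```bash
python3 - <<'E'
from h import *
p=ctrl.read_camera("wrist"); im=p["color"][120:320,200:440,::-1]; cv2.imwrite("pics/w3.png",cv2.resize(im,None,fx=3,fy=3))
st=ctrl.get_state();T=R.from_quat(st["tcp_rot"]).as_matrix();print(st["time"],st["eef_pos"],np.arctan2(T[1,0],T[0,0]),st["contact_force"],st["wrist_torque"],st["qpos"])
E
```

```text
6.275 [ 0.51431208 -0.13483696  0.17946815] 0.6564928233381804 [ 0.68065294 -0.29179314  3.43667014] [-0.12283196 -0.2017657  -0.01868519] [-4.47210087e-01  4.47069382e-02  1.99299023e+00 -3.03592055e-04
  1.10260385e+00  4.67230461e-01]
```

View pics/w3.png

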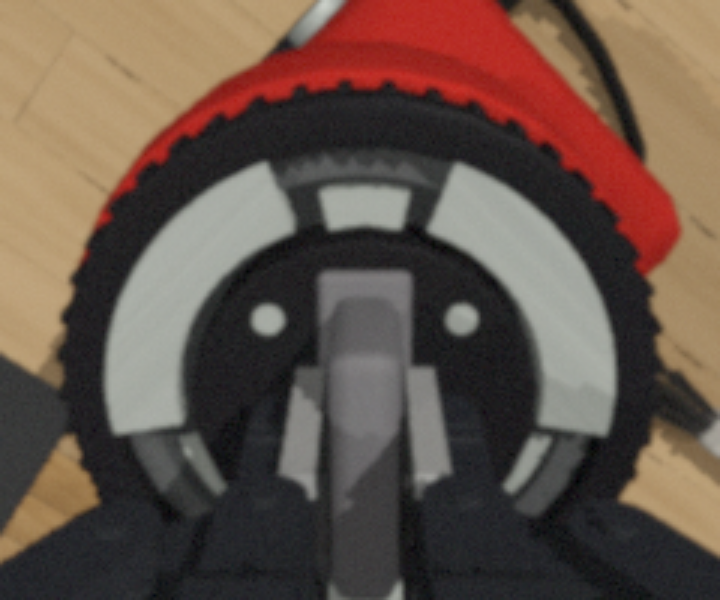

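Converted, -60 mm / 750 = -0.08, -48 mm / 750 = -0.064.

Emit:
{"op": "send_rows", "data": {"rows": "0 0 0 0 0 -0.004 -1;0 0 0 0 0 -0.0107 -1;0 0 0 0 0 -0.02 -1;0 0 0 0 0 -0.0307 -1;0 0 0 0 0 -0.0413 -1;0 0 0 0 0 -0.0533 -1;0 0 0 0 0 -0.064 -1;0 0 0 0 0 -0.08 -1"}}

```text
time: 7.28
eef_pos: [0.5138, -0.1345, 0.2394]
tcp_rot: [0.946, 0.323, -0.0, -0.0]
contact_force: [-0.4, -0.5, -1.0]
opening: 0.129
finger_force: 59.7
```

Emit:
{"op": "send_rows", "data": {"rows": "0 0 0 0 0 -0.0333 -1;0 0 0 0 0 -0.0667 -1;0 0 0 0 0 -0.0933 -1;0 0 0 0 0 -0.1067 -1;0 0 0 0 0 -0.1067 -1"}}

```text
time: 7.9
eef_pos: [0.5142, -0.1346, 0.3196]
tcp_rot: [0.946, 0.323, 0.0, 0.0]
contact_force: [0.5, 0.3, -2.3]
opening: 0.129
finger_force: 59.7
```

```bash
cat > plan.py <<'E'
from h import *
np.set_printoptions(precision=2,suppress=True)
st=ctrl.get_state();Rt=R.from_quat(st["tcp_rot"]);T=Rt.as_matrix()
print(st["time"],st["eef_pos"],T,st["contact_force"],st["qpos"])
s=.445; lens=np.array([.6517,.3256,.1174])
e=np.radians(50);lz=np.array([-np.cos(s)*np.cos(e),-np.sin(s)*np.cos(e),np.sin(e)])
goal=lens+.247*lz; z=-lz
# minimal rotation aligning tool z
import sys
ax=np.cross(T[:,2],z);a=np.arcsin(np.linalg.norm(ax));rv=ax/max(np.linalg.norm(ax),1e-9)*a
print("goal",goal,"shift tool mm",1000*T.T@(goal-st["eef_pos"]),"rotvec tool deg",np.degrees(T.T@rv))
f=st["eef_pos"]+.047*T[:,2]-lens; xup=np.array([np.cos(s)*np.sin(e),np.sin(s)*np.sin(e),np.cos(e)])
print("face in lens: z",f@lz,"x",f@xup,"y",f@np.cross(lz,xup))
E
python3 plan.py
```

```text
7.9 [ 0.51 -0.13  0.32] [[ 0.79  0.61  0.  ]
 [ 0.61 -0.79 -0.  ]
 [ 0.    0.   -1.  ]] [ 0.49  0.26 -2.26] [-0.45 -0.08  1.85  0.    1.37  0.47]
goal [0.51 0.26 0.31] shift tool mm [ 235.04 -313.66   12.81] rotvec tool deg [-8.4  39.06  0.  ]
face in lens: z 0.32603785017277914 x -0.1470459793501199 y -0.3562686188531849
```

Converted, -255 mm / 750 = -0.34, -235 mm / 750 = -0.3133, 30 degrees / 360 = 0.0833.

Emit:
{"op": "send_rows", "data": {"rows": "-0.0028 0.0111 0 0.0267 -0.0333 0 -1;-0.0056 0.0222 0 0.06 -0.08 0 -1;-0.0083 0.0333 0 0.0933 -0.1267 0 -1;-0.0111 0.0444 0 0.1267 -0.1733 0 -1;-0.0139 0.0556 0 0.16 -0.22 0 -1;-0.0167 0.0667 0 0.1933 -0.2667 0 -1;-0.0167 0.0778 0 0.2267 -0.3133 0 -1;-0.0194 0.0833 0 0.2533 -0.34 0 -1"}}

```text
time: 8.9
eef_pos: [0.5069, 0.1848, 0.3168]
tcp_rot: [0.913, 0.312, 0.263, -0.027]
contact_force: [0.4, 0.3, -2.6]
opening: 0.13
finger_force: 59.7
```

```bash
python3 plan.py
```

```text
8.9 [0.51 0.18 0.32] [[ 0.67  0.58  0.46]
 [ 0.56 -0.8   0.21]
 [ 0.5   0.11 -0.86]] [ 0.36  0.28 -2.56] [ 0.09 -0.33  2.12  0.23  0.85  0.89]
goal [0.51 0.26 0.31] shift tool mm [ 36.19 -58.55  24.91] rotvec tool deg [-1.63  9.2   0.  ]
face in lens: z 0.22933484046376168 x -0.026042649953679213 y -0.06508453835539511
```

Converted, -58 mm / 750 = -0.0773, -52 mm / 750 = -0.0693, 9 degrees / 360 = 0.025.

Emit:
{"op": "send_rows", "data": {"rows": "0 0.0083 0 0.016 -0.0267 0.0107 -1;-0.0028 0.0167 0 0.032 -0.052 0.0213 -1;-0.0056 0.0222 0 0.0427 -0.0693 0.0293 -1;-0.0056 0.025 0 0.048 -0.0773 0.0333 -1;-0.0056 0.025 0 0.048 -0.0773 0.0333 -1;-0.0056 0.025 0 0.048 -0.0773 0.0333 -1"}}

```text
time: 9.65
eef_pos: [0.5105, 0.2549, 0.3087]
tcp_rot: [0.889, 0.304, 0.34, -0.035]
contact_force: [-0.2, -0.5, -1.9]
opening: 0.123
finger_force: 59.7
```

```bash
python3 plan.py; python3 - <<'E'
from h import *
for n in["scene","side"]:
    p=ctrl.read_camera(n); im=p["color"][:,:,::-1].copy()
    cv2.imwrite(f"pics/{n}4.png",im)
    for t in ["burr_face","upper_burr","phone_stand","lens","hopper","brush"]:
        for r in ctrl.look_for(p,t)[:1]: print(n,t,round(r["p"],2),w(p,r["position"]).round(3))
a=cv2.imread("pics/scene4.png")[90:310,170:380];b=cv2.imread("pics/side4.png")[60:280,220:400]
cv2.imwrite("pics/both4.png",cv2.resize(cv2.hconcat([a,b]),None,fx=2,fy=2))
E
```

```text
9.65 [0.51 0.25 0.31] [[ 0.58  0.56  0.58]
 [ 0.52 -0.81  0.27]
 [ 0.63  0.14 -0.77]] [-0.18 -0.46 -1.91] [ 0.23 -0.3   2.16  0.22  0.61  1.01]
goal [0.51 0.26 0.31] shift tool mm [-1.28 -3.43  1.02] rotvec tool deg [ 0.52  0.12 -0.  ]
face in lens: z 0.20105282104301625 x 0.001981573737999925 y -0.003497984961168344
scene burr_face 0.9 [0.516 0.276 0.285]
scene upper_burr 0.95 [0.519 0.277 0.283]
scene lens 0.59 [0.6   0.303 0.079]
scene hopper 0.96 [0.487 0.13  0.058]
scene brush 0.71 [ 0.521 -0.319  0.012]
side burr_face 0.57 [0.529 0.244 0.286]
side upper_burr 0.73 [0.534 0.238 0.286]
side phone_stand 0.74 [0.611 0.294 0.058]
side lens 0.7 [0.602 0.3   0.079]
side hopper 0.63 [0.504 0.085 0.065]
side brush 0.77 [ 0.525 -0.336  0.009]
```

View pics/both4.png

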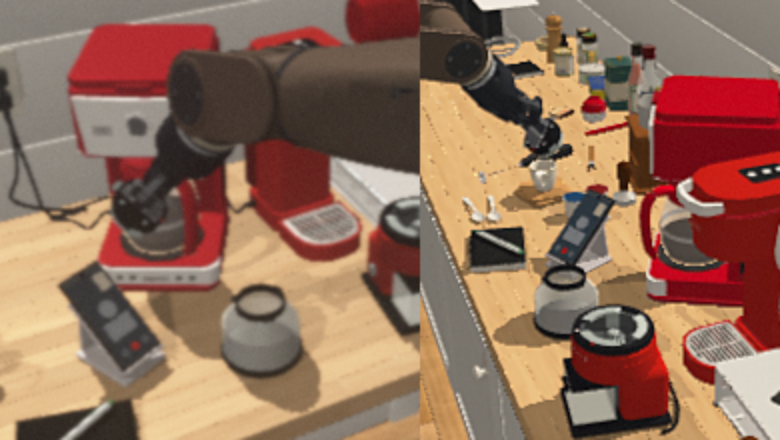

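```bash
python3 - <<'E'
from h import *
p=ctrl.read_camera("wrist"); cv2.imwrite("pics/w5.png",p["color"][:,:,::-1])
st=ctrl.get_state();T=R.from_quat(st["tcp_rot"]).as_matrix()
for sx in(-1,1):
  for sy in(-1,1): print(proj(p,st["eef_pos"]+T@np.array([sx*.0177,sy*.0177,.003+.022])).round(1))
E
```

```text
[289.  281.5]
[349.9 281.6]
[286.8 225.2]
[351.9 225.2]
```

View pics/w5.png

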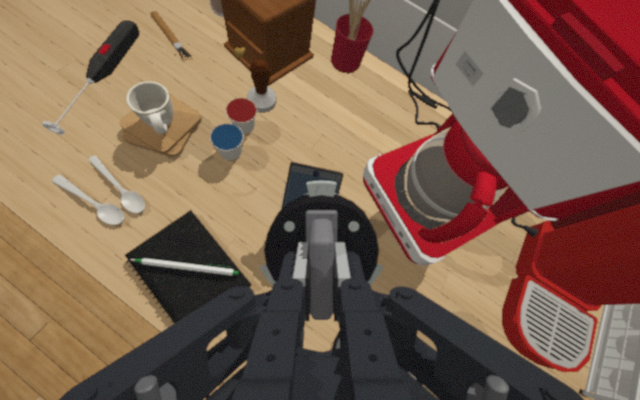

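```bash
python3 -c "
from plant import ctrl
print(ctrl.get_state()['dq'],ctrl.sign_off())"
```

```text
the job is handed in; nothing more can be done
[ 0.0009755   0.00033487 -0.00025228 -0.00249635  0.00136869  0.00020065] None
```

I unlocked the burr, lifted it straight out and signed off holding it, by my measurements, about 20 cm from the phone's camera: square-on, within 4 mm of centre and steady. The phone, hopper and brush show no sign of having moved; the hand-in returned no verdict.

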